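# Lock the griddle's hold-down T-key

### The arm

A 6-joint arm with a two-finger parallel gripper is mounted at the origin on the work surface. World frame = base frame: x ahead of the robot, y to its left, z up, the work surface at z = 0. Lengths are in mm, angles in rad, forces in N, time in s.
With the tool pointing down it reaches from about 325 to 750 mm from the base axis. Payload 7.6 kg.
Tool frame: the origin (TCP) lies midway between the tips of the shut fingers; the grasp point (between the pads) lies 19 mm behind it; z points along the fingers, y is the line along which they close (so a half turn about z gives the same grasp; the last joint's range is limited). The gripper opens to 85 mm and grips with 20 to 120 N. Pads are 22 mm wide; open, the fingers measure 114 mm over their backs; the gripper's body (76 mm by 85 mm) begins 54 mm behind the grasp point. The pads swing forward as they close: fully open they stand 13 mm farther back than shut.
Start: joints at [-1.226, 0.052, 1.401, -0, 1.689, -0.07], TCP at [211.605, -480.489, 231.323] pointing down, gripper open.
Joint ranges: [-2.9, 2.9], [-0.91, 2.17], [0.12, 2.37], [-1.06, 4.2], [0.26, 2.73], [-2.93, 2.93]. Speed limits (rad/s): [2.57, 2.57, 3.01, 3.14, 3.14, 3.14].

### API

Orientations are given as a 3x3 rotation matrix whose columns are the frame's x, y, z axes.
In Python, from rig import r gives the robot as it stands. The module is installed in compiled form; this text tells all that it offers.
- The arm moves only by the shell command python3 -m creep 'ROWS' [FORCE]. ROWS is JSON, one flat list of numbers, 5 for each row, row after row: the closure, from -1 (fully open) to 1 (shut), then the shift along the world's x, y, z in units of 200 mm (1.0 is 200 mm), then the turn about the world's z in units of 2 rad (1.0 is 2 rad). In form: [grip, tx, ty, tz, twist, grip, tx, ty, tz, twist, ...]. A call has 1 to 20 rows; each row is the pose to reach, as a shift and turn from the pose commanded when the call began; what a row does not reach only later rows make up. A row lasts 1/10 s, in which the tool goes at most 50 mm and 8.59 degrees, less where a joint would pass 70% of its speed; a pose out of reach is approached as far as the arm can. A call with a number of a shift or a turn outside -1 to 1 is refused whole. A call with a gripper value outside its range is refused whole. The fingers move at their own pace and stop on an object; FORCE is the grip in N (left out, the last holds). Time passes only in rows, so rows that repeat a pose let the fingers close. It gives the time, the measured TCP pose, the force, the opening and the grip force at its end, in the units of the state.
- r.state(): the state, without advancing time (a new reading comes with each control period).
- r.capture(name): name is "scene" or "top" or "wrist"; returns (picture, depth): 420x560x3 uint8, red, green, blue; 420x560 float32, mm along the optical axis (not along the pixel's ray), 0 where there is no reading.
- r.calibration(name): a dict with "fx", "fy", "cx", "cy" (pixels), "view" (4x4, takes a point from world to camera coordinates). Camera axes: x right, y up, looking along -z (the intrinsics and any distortion apply to the point x, -y, -z); pixel columns grow to the right and rows downward; lengths in mm; the calibration is good to about 2 mm. A picture is of the moment at which its call begins: read the wrist's pose just before it. calibration takes no time and is no camera call; for the wrist camera it gives the pose at the moment of the call.
- r.hand_in(): hands the job in; it is judged then, once.
The state is a dict: "time_s": time; "joint_pos": joint angles; "qd": joint speeds; "joint_torque": joint torques, N m; "tcp_pos": TCP position; "tool_rot": TCP orientation; "force": force on the tool from outside, world axes, zero at the start; "ft_torque": the same for the moment, N m; "gripper_width": finger opening in mm; "gripper_force": force on a finger pad.
Only numpy, scipy, OpenCV 4.12 (cv2) and the standard library are available. Lean on these libraries where they do the work, as an engineer would, in place of code of your own. Each camera call takes 0.05 s, during which the arm holds its last target. There are 200 camera calls.

### The job

Take the T-key out of its wooden rest and pin the hot plate down with it: pass the key's T-head down through the slot of the lock box in front of the hot plate, push it down against the spring, turn it a quarter turn clockwise (seen from above) and let it spring up into its locked seat, then let go of it. The slotted plate floats a few millimetres sideways in the lock box, so feel for the slot gently rather than forcing the key (a hard push, above about 25 N, bends the plate), and leave everything else on the counter where it is.

Things in the scene. Friction and masses are not known exactly. Their poses are not given: they have to be found in the camera images.
- key: T-key, 60 mm tall, 0.11 kg, upright in its rest at the start. Origin: centre of the underside of the steel T-head; z up along the shaft, x along the long side of head and handle. Head 30 (x) x 8 (y) mm, z 0 to 8; shaft 8 mm thick, z 8 to 34; black handle 44 (x) x 14 (y) mm, z 34 to 60. A half turn about z looks and works the same.
- grip (a point): Middle of the key's handle, 47 mm above the underside of its T-head: pinch here across the 14 mm (key's y). Axes as key.
- rest: Fixed pale wood block 80 (x) x 60 (y) x 30 (z) mm, origin at the centre of its underside. The key stands with its T-head in a 34 x 12 mm pocket, 18 mm deep, at its centre, long side along the block's x; it lifts straight out.
- station: Fixed griddle. Its steel lock box, 88 (x) x 74 (y) mm, has the origin at the centre of its underside; the square 300 mm hot plate joins it on the +x side (x 44 to 344 mm, 49 mm high, splash guard 140 mm high at its far edge). Two rails along x at y = +-34 mm on the lock box stand 2 mm above its slotted plate.
- lock (a point): Centre of the lock box at the top face of its slotted plate (50 mm above the counter); axes as station. Slot 11 mm wide (x), 34 mm long (y), so the key goes in with its x along this y. The plate floats along x: the slot's centre is anywhere from x = -6 to +6 mm, not reported, held by 8 N of friction. Round the slot the plate is flat: a head that misses lands on it.
- pad (a point): Rest position of the top of the sprung black pad under the slot, 6 mm below lock. It pushes the T-head up with 1 N there, growing by 0.7 N per mm, and stops dead 15 mm further down (21 mm below lock). It is damped: pushing adds about 0.12 N per mm/s, and a released key rises slowly.
- seat (a point): Where the key's origin ends in y and z when locked: 12 mm below lock (x as the plate floats). The T-head turns only while its underside is 15 to 21 mm below lock, with 7 to 11 N of push: 90 degrees clockwise from above; the other way it jams. Let up, the spring lifts it 3 mm or more into a recess under the plate, key's x along this point's x, where it stays upright, locked.
- saucer: Yellow melamine saucer, 124 mm across, 18 mm high; bystander. Origin under its centre.
- tiffin: Stacked steel tiffin, 120 mm across, 210 mm tall; bystander. Origin under its centre.
- ladle: Steel ladle, bowl 88 mm across and 30 mm high at the origin, handle 270 mm long towards its -x, up to 45 mm high; bystander.
- tongs: Steel tongs lying flat, 240 mm long (x), 60 mm wide, 22 mm high; bystander. Origin under the middle.
- sauce: Amber glass sauce bottle, 60 mm across, 170 mm tall; bystander. Origin under its centre.
- glass: Drinking glass, 68 mm across, 85 mm tall; bystander. Origin under its centre.
There are look-alikes about, which are no part of the job. There is more than one size of the key; the job needs the smallest.

How it is judged:
By the outcome, as a careful person would: the job done as asked, in the order asked, and still so for the second after the job is handed in, with the robot touching nothing.
It also fails if it takes over 51 s, if anything falls off the work surface, if the arm or the gripper's body presses on something with over 40 N, if the wrist force passes 120 N, or if a joint passes its speed limit or range.

## Working session

There is one attempt and no reset: what is moved stays moved. The work goes in short steps, Python scripts to look and compute and a shell command to move; the robot and the scene stay as the last step left them, time stands still between calls to the robot, and variables do not carry over. Pictures are saved under pics/ and viewed, at most 10 in all, crops included, and the job is handed in when it is done.

```bash
mkdir -p pics; cat > h.py <<'E'
import numpy as np, cv2
from rig import r
def snap(n):
    c=r.calibration(n); p,d=r.capture(n); np.savez('pics/'+n+'.npz',p=p,d=d,v=c['view'],k=[c['fx'],c['fy'],c['cx'],c['cy']])
    return p,d,c
def ld(n):
    z=np.load('pics/'+n+'.npz'); k=z['k']; return z['p'],z['d'],dict(fx=k[0],fy=k[1],cx=k[2],cy=k[3],view=z['v'])
def ray(c,u,v):
    V=np.array(c['view']); R=V[:3,:3]; o=-R.T@V[:3,3]
    return o,R.T@np.array([(u-c['cx'])/c['fx'],-(v-c['cy'])/c['fy'],-1.])
def onz(c,u,v,z):
    o,d=ray(c,u,v); return o+d*(z-o[2])/d[2]
def pt(c,d,u,v):
    o,q=ray(c,u,v); return o+q*d[int(v),int(u)]
def cloud(c,d):
    v,u=np.mgrid[:d.shape[0],:d.shape[1]]; V=np.array(c['view']); R=V[:3,:3]; o=-R.T@V[:3,3]
    q=np.stack([(u-c['cx'])/c['fx'],-(v-c['cy'])/c['fy'],-np.ones(u.shape)],-1)@R
    return o+q*d[...,None]
def save(p,n): cv2.imwrite('pics/'+n+'.png',p[...,::-1])
E
python3 - <<'E'
from h import *
print(r.calibration('top'))
for n in('top','scene'):
    p,d,c=snap(n); save(p,n)
E
```

```text
{'fx': 449.46454491996474, 'fy': 449.46454491996474, 'cx': 281.90504007149144, 'cy': 204.96359604517204, 'view': array([[-2.21772287e-02, -9.99699092e-01, -1.04831532e-02,
         6.40548710e+01],
       [ 9.95751182e-01, -2.30246047e-02,  8.91596982e-02,
        -5.19506621e+02],
       [-8.93742398e-02, -8.46129719e-03,  9.95962174e-01,
        -1.18578540e+03],
       [ 0.00000000e+00,  0.00000000e+00,  0.00000000e+00,
         1.00000000e+00]])}
```

View pics/top.png

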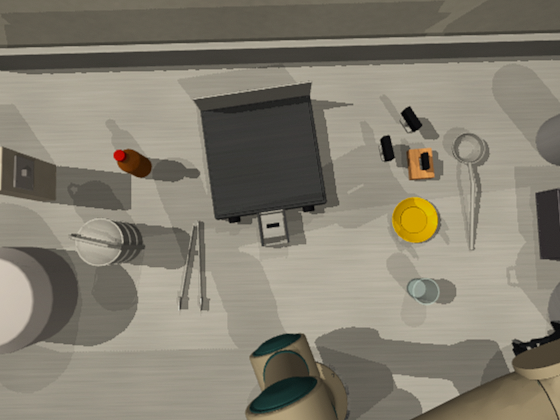

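View pics/scene.png

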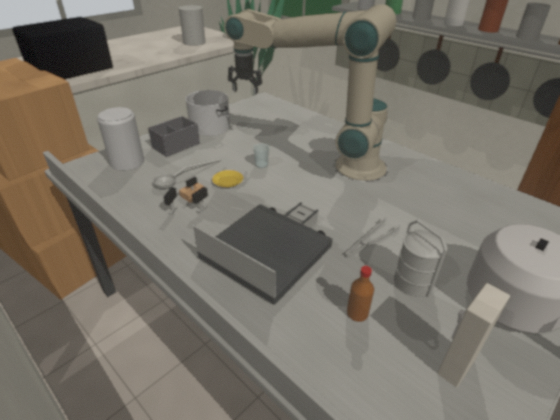

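Top view: keys with black handles stand at (425,160) in the orange wood block, and loose at (388,148) and (411,119). The lock box is at (273,226) with its slot near (272,226). I'll check the candidates in one crop and measure them.

```bash
python3 - <<'E'
from h import *
p,d,c=ld('top')
a=cv2.resize(p[95:190,365:495],None,fx=6,fy=6,interpolation=cv2.INTER_CUBIC)
b=cv2.resize(p[195:255,245:305],None,fx=5,fy=5,interpolation=cv2.INTER_CUBIC)
save(a[:, :780],'crop1')
P=cloud(c,d); h=cv2.cvtColor(p,cv2.COLOR_RGB2HSV)
m=((p.max(2)<55)&(P[...,2]>8)).astype(np.uint8); m[:,:370]=0;m[:90]=0;m[190:]=0;m[:,450:]=0
n,l,s,ce=cv2.connectedComponentsWithStats(m)
for i in range(1,n):
    if s[i,4]<15: continue
    q=P[l==i]; z=np.percentile(q[:,2],90); q=q[abs(q[:,2]-z)<5]
    print('dark',ce[i],s[i],'z',z,q.mean(0),cv2.minAreaRect(q[:,:2].astype(np.float32)))
m=((h[...,0]<20)&(h[...,1]>90)&(h[...,2]>110)); m[:,:395]=0;m[:,445:]=0;m[:140]=0;m[190:]=0
q=P[m]; print('rest',np.percentile(q[:,2],[10,50,90])); q=q[abs(q[:,2]-30)<8]; print(cv2.minAreaRect(q[:,:2].astype(np.float32)))
# lock box
g=P[195:255,245:305].reshape(-1,3); g=g[(g[:,2]>40)&(g[:,2]<60)]
u,v=268,240
for (u,v) in[(260,213),(285,212),(288,240),(262,243),(273,226),(267,232),(280,218)]: print(u,v,pt(c,d,u,v))
# plate
m=(P[...,2]>42)&(P[...,2]<60); m[:,:190]=0;m[:,340:]=0;m[:95]=0;m[260:]=0
q=P[m]; 
dark=p.max(2)<75
print('hot',cv2.minAreaRect(P[m&dark][:,:2].astype(np.float32)))
mb=m&(p.max(2)>90); mb[:208]=0
print('box',cv2.minAreaRect(P[mb][:,:2].astype(np.float32)),P[mb].mean(0))
save(b,'box')
E
```

```text
dark [411.01532567 118.94636015] [401 107  21  25 261] z 88.41565425712747 [ 734.20178444 -291.38554678   86.42087821] ((734.7863159179688, -290.81890869140625), (58.917301177978516, 19.487457275390625), 31.59865951538086)
dark [386.87711864 148.04237288] [381 136  13  25 236] z 88.41410705770954 [ 659.01383749 -224.43479716   86.5501586 ] ((659.124267578125, -224.06008911132812), (58.75834274291992, 21.087749481201172), 7.538643836975098)
dark [424.62698413 161.01587302] [421 153   9  17 126] z 75.4066746535035 [ 623.27327644 -323.58540688   73.36665297] ((623.8244018554688, -323.4010009765625), (39.801170349121094, 14.476314544677734), 2.3842029571533203)
rest [22.43782937 30.79684034 34.28634342]
((626.0226440429688, -323.3653564453125), (79.25543975830078, 61.90290451049805), 3.26753306388855)
260 213 [498.54803304 110.06425342  50.3965962 ]
285 212 [503.25973987  44.42322733   1.82655177]
288 240 [426.14058303  38.17979421  54.4995824 ]
262 243 [419.89140813 106.24393091  50.310488  ]
273 226 [463.88116688  76.77253167  44.53171724]
267 232 [448.40080796  92.79071235  46.55248614]
280 218 [484.20407403  57.80649196  50.24814183]
hot ((609.9659423828125, 95.69232940673828), (385.7023010253906, 297.68048095703125), 7.105210781097412)
box ((463.530517578125, 137.9507598876953), (197.16769409179688, 95.24333190917969), 87.77783966064453) [466.31583376  81.23702547  50.33528769]
```

View pics/crop1.png

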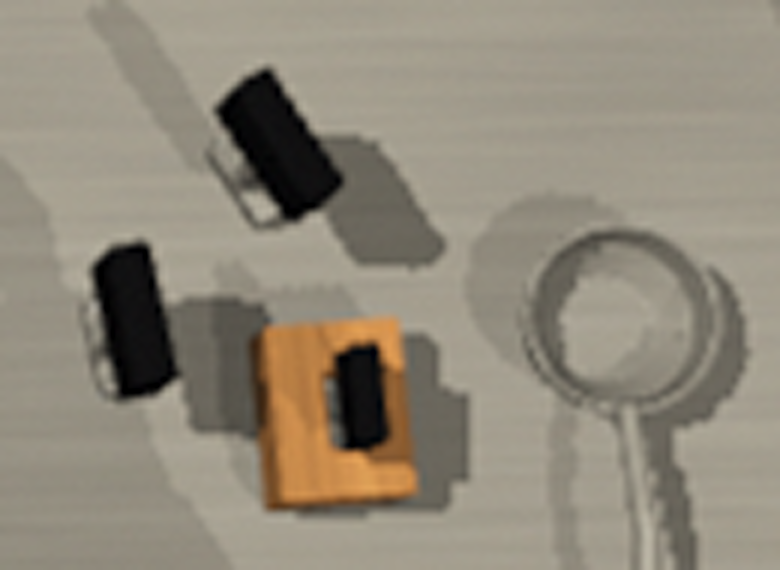

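View pics/box.png

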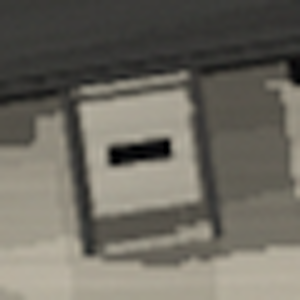

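The crop shows the rest key at top-image (425,161), with its top at 73 mm as expected (12+60). The two loose keys measure about 87 mm tall with 59 mm handles, so they are larger, and the rest key is my choice. In the box crop the slot is centred at image (273,225), tilted about 6–7°.

```bash
python3 - <<'E'
from h import *
p,d,c=ld('top'); s=r.state(); print(s['tcp_pos'],s['tool_rot'],s['gripper_width'])
g=p.max(2)
m=(g<60).astype(np.uint8); w=np.zeros_like(m); w[218:233,262:283]=m[218:233,262:283]
vs,us=np.nonzero(w); q=np.array([onz(c,u,v,50)[:2] for u,v in zip(us,vs)],np.float32)
print('slot',q.mean(0),cv2.minAreaRect(q))
P=cloud(c,d)
# hot plate left/right edges: points with z 45..54 dark, in x range
m=(abs(P[...,2]-49)<6)&(g<80); m[:,:190]=0;m[:,340:]=0;m[:95]=0;m[225:]=0
L=[];R=[]
for v in range(120,200):
    u=np.nonzero(m[v])[0]; 
    L.append(onz(c,u.min(),v,49)[:2]);R.append(onz(c,u.max(),v,49)[:2])
for E in(L,R):
    E=np.array(E); k=np.polyfit(E[:,0],E[:,1],1); print('edge yaw',np.degrees(np.arctan(k[0])),'y at x=460',np.polyval(k,460))
F=[]
for u in range(225,320):
    v=np.nonzero(m[:214,u])[0].max(); F.append(onz(c,u,v,49)[:2])
F=np.array(F);k=np.polyfit(F[:,1],F[:,0],1);print('front yaw',-np.degrees(np.arctan(k[0])),np.polyval(k,77))
E
```

```text
[ 211.51155081 -480.21673347  230.5535205 ] [[ 9.15188359e-01  4.03026058e-01 -5.14082042e-04]
 [ 4.03026380e-01 -9.15187403e-01  1.32469082e-03]
 [ 6.34035085e-05 -1.41953024e-03 -9.99998990e-01]] 85.15220701377825
slot [466.41986  77.70675] ((466.4586486816406, 77.88201904296875), (8.457234382629395, 29.899276733398438), 5.827321529388428)
edge yaw 7.193813949036116 y at x=460 224.4844587344575
edge yaw 7.0711705004207275 y at x=460 -70.4315092735284
front yaw 4.959666494117117 507.54288947760324
```

```bash
python3 -m creep '[0,1,0.4,0,-0.18, 0,1,0.4,0,-0.18, 0,1,0.4,0,-0.18, 0,1,0.4,0,-0.18, 0,1,0.4,0,-0.18, 0,1,0.4,0,-0.18]' 40
python3 -m creep '[0,1,0.38,-0.2,0, 0,1,0.38,-0.2,0, 0,1,0.38,-0.2,0, 0,1,0.38,-0.2,0, 0,1,0.38,-0.2,0, 0,1,0.38,-0.2,0, 0,1,0.38,-0.2,0]'
python3 - <<'E'
from h import *
p,d,c=snap('wrist'); save(p,'w1'); P=cloud(c,d)
print(r.calibration('wrist')['view'])
g=p.max(2); m=((g<60)&(abs(P[...,2]-72)<8)).astype(np.uint8)
n,l,s,ce=cv2.connectedComponentsWithStats(m)
for i in range(1,n):
    if s[i,4]>150:
        q=P[l==i]; print(ce[i],s[i,4],q.mean(0),cv2.minAreaRect(q[:,:2].astype(np.float32)))
E
```

```text
time_s: 0.7
tcp_pos: [414.1, -398.6, 230.4]
tool_rot: [[0.998, 0.059, -0.0], [0.059, -0.998, 0.001], [-0.0, -0.001, -1.0]]
force: [-0.8, -0.4, -1.1]
gripper_width: 42.7
gripper_force: 0.0
time_s: 1.4
tcp_pos: [610.7, -325.3, 190.8]
tool_rot: [[0.999, 0.054, -0.001], [0.054, -0.999, 0.0], [-0.001, -0.0, -1.0]]
force: [-0.7, -0.7, -0.0]
gripper_width: 42.8
gripper_force: 0.0
[[ 5.30665267e-02 -9.98590668e-01  7.87802981e-04 -3.57201762e+02]
 [ 9.55076530e-01  5.05237440e-02 -2.92020842e-01 -5.40260246e+02]
 [ 2.91569485e-01  1.62489439e-02  9.56411631e-01 -5.12837341e+02]
 [ 0.00000000e+00  0.00000000e+00  0.00000000e+00  1.00000000e+00]]
[166.17208413 136.08604207] 523 [ 661.30445993 -235.81618224   72.22775428] ((660.589599609375, -236.03970336914062), (59.2789306640625, 1.773433804512024), 10.423429489135742)
[277.64551724 185.94206897] 725 [ 625.79764008 -325.73270908   70.94682817] ((624.7743530273438, -325.69842529296875), (41.885257720947266, 12.446898460388184), 3.5147206783294678)
```

View pics/w1.png

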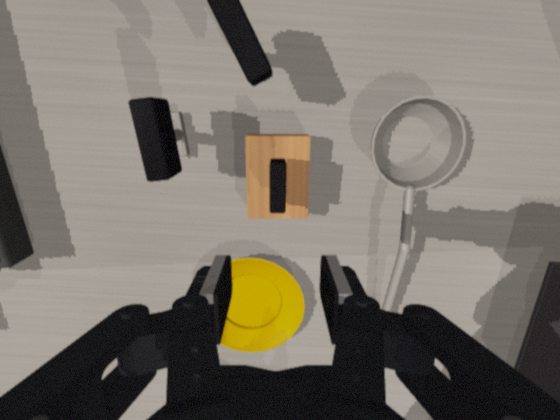

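The wrist view shows the rest key at pixel (278,186), midway between the fingers (about 277), with the larger keys at (155,140) and (240,40). I'll descend and grasp.

```bash
python3 -m creep '[0,0.07,0,-0.2,0, 0,0.07,0,-0.4,0, 0,0.07,0,-0.6,0, 0,0.07,0,-0.7,0, 0,0.07,0,-0.75,0, 0,0.07,0,-0.75,0, 0,0.07,0,-0.75,0]' 40
python3 - <<'E'
from h import *
p,d,c=snap('wrist'); save(p,'w2')
E
```

```text
time_s: 2.15
tcp_pos: [626.0, -325.6, 43.7]
tool_rot: [[0.999, 0.054, 0.003], [0.054, -0.999, -0.002], [0.003, 0.002, -1.0]]
force: [0.2, 0.2, 0.3]
gripper_width: 42.7
gripper_force: 0.0
```

View pics/w2.png

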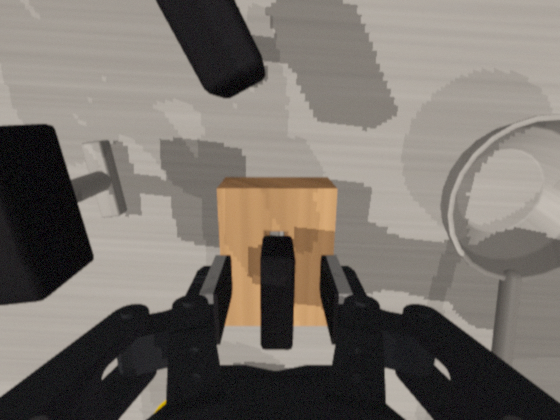

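The handle (278,290) sits centred between the pads. Closing.

```bash
python3 -m creep '[0.3,0,0,0,0, 0.6,0,0,0,0, 1,0,0,0,0, 1,0,0,0,0, 1,0,0,0,0, 1,0,0,0,0]' 50
```

```text
time_s: 2.8
tcp_pos: [626.1, -324.7, 42.5]
tool_rot: [[0.998, 0.055, 0.001], [0.055, -0.998, -0.001], [0.001, 0.001, -1.0]]
force: [-1.1, 0.1, 5.6]
gripper_width: 13.2
gripper_force: 49.7
```

```bash
python3 -m creep '[1,0,0,0.1,0, 1,0,0,0.3,0, 1,0,0,0.5,0, 1,-0.2,0.2,0.5,0.07, 1,-0.4,0.4,0.5,0.14, 1,-0.6,0.6,0.5,0.21, 1,-0.8,0.8,0.5,0.28, 1,-0.8,1,0.5,0.35, 1,-0.8,1,0.5,0.42, 1,-0.8,1,0.5,0.49]'
python3 -m creep '[1,0,0.2,0,0.07, 1,0,0.4,0,0.14, 1,0,0.6,0,0.21, 1,0,0.8,0,0.28, 1,0,0.8,0,0.33, 1,0,0.8,0,0.33, 1,0,0.8,0,0.33]'
python3 - <<'E'
from h import *
s=r.state();print(s['tcp_pos'],s['joint_pos'])
p,d,c=snap('wrist'); save(p,'w3'); P=cloud(c,d)
E
```

```text
time_s: 3.8
tcp_pos: [464.8, -122.5, 141.2]
tool_rot: [[0.504, 0.864, -0.0], [0.864, -0.504, 0.0], [0.0, -0.0, -1.0]]
force: [0.2, -0.6, -1.1]
gripper_width: 13.1
gripper_force: 49.5
time_s: 4.5
tcp_pos: [465.4, 35.2, 141.0]
tool_rot: [[-0.121, 0.993, -0.0], [0.993, 0.121, -0.0], [-0.0, -0.0, -1.0]]
force: [-0.2, -0.6, -0.6]
gripper_width: 13.1
gripper_force: 49.5
[465.44938995  35.24239347 141.01672986] [-3.46083748e-03 -6.54707500e-02  1.69905949e+00 -1.67918465e-04
  1.50845462e+00 -1.24488877e-01]
```

View pics/w3.png

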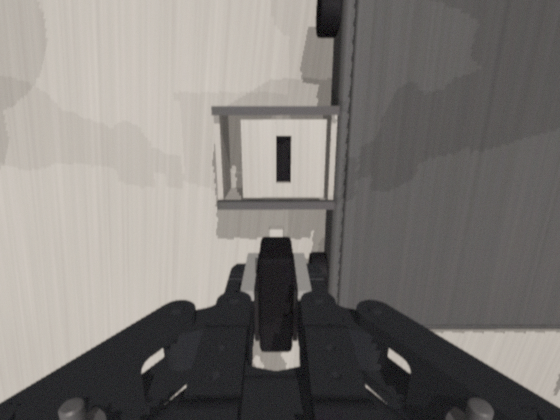

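The wrist view shows the slot at pixel (284,159), parallel to the held key, with its rails at rows 110 and 204. I'll measure it.

```bash
python3 - <<'E'
from h import *
p,d,c=ld('wrist'); g=p.max(2)
m=np.zeros_like(g); m[128:192,265:303]=(g<80)[128:192,265:303]
q=np.array([onz(c,u,v,50)[:2] for v,u in zip(*np.nonzero(m))],np.float32)
print('slot',cv2.minAreaRect(q),q.mean(0))
P=cloud(c,d); print('plate z',np.median(P[125:190,300:318,2]),'slot z',np.median(P[140:180,281:287,2]))
# rails: z=52 edges rows; fit lines of dark rail
for rows in((100,120),(196,214)):
    C=[]
    for u in range(230,325):
        col=g[rows[0]:rows[1],u]; w=np.nonzero(col<110)[0]
        if len(w): C.append(onz(c,u,rows[0]+w.mean(),52)[:2])
    C=np.array(C); k=np.polyfit(C[:,0],C[:,1],1); print('rail',np.degrees(np.arctan(k[0])),np.polyval(k,466),len(C))
# key handle in gripper: width extents & head visible
print(g[270,225:330:3])
E
```

```text
slot ((465.46270751953125, 78.02071380615234), (8.7963285446167, 30.83149528503418), 6.996521472930908) [465.35516   78.202896]
plate z 48.943088058176585 slot z 43.09588485272138
rail 7.118402303983394 111.55048472241255 95
rail 7.10097337029701 45.120964600056595 95
[202 198  92  47  46  39  65 138 139 141 103  24  33  31  33  33  37  33
  37  32  30  37  32  47 142 140 139 133  45  41  39  39  43  57  44]
```

```bash
python3 - <<'E'
from h import *
p,d,c=ld('wrist'); P=cloud(c,d); s=r.state(); T=np.array(s['tcp_pos']); R=np.array(s['tool_rot'])
Q=(P-T)@R; g=p.max(2)
m=np.zeros(g.shape,bool); m[225:360,250:305]=(g<60)[225:360,250:305]
for v in range(228,356,6): 
    u=np.nonzero(m[v])[0]
    if len(u): print(v,u.min(),u.max(),np.round(Q[v,277],1))
z=Q[...,2]; k=m&(abs(z+29.5)<3); q=Q[k]; print(cv2.minAreaRect(q[:,:2].astype(np.float32)),np.percentile(q,[1,99],axis=0),k.sum())
h=Q[225:240,268:286]; print('head', np.round(Q[228:236,277],1))
E
```

```text
240 262 289 [20.9  0.5 -9. ]
246 261 290 [ 21.2   0.4 -16.2]
252 260 291 [ 20.7   0.4 -21.3]
258 258 292 [ 20.4   0.4 -26.4]
264 257 293 [ 19.3   0.4 -29.3]
270 256 294 [ 15.9   0.4 -27.6]
276 257 295 [ 13.9   0.4 -28.7]
282 256 295 [ 11.6   0.4 -29.4]
288 255 296 [  8.6   0.4 -28.7]
294 255 296 [  6.    0.4 -28.9]
300 255 304 [  3.9   0.4 -29.8]
306 250 304 [  0.    0.4 -28.1]
312 250 304 [ -2.3   0.4 -28.8]
318 250 304 [ -5.1   0.4 -28.8]
324 250 304 [ -8.2   0.4 -28.6]
330 250 304 [-11.1   0.4 -28.5]
336 250 304 [-14.4   0.5 -28. ]
342 250 304 [-17.2   0.5 -28.3]
348 250 304 [-20.4   0.5 -28.1]
354 250 304 [-170.5    1.3  141.2]
((-0.4308738708496094, -0.3987245559692383), (43.61723709106445, 15.749242782592773), 1.0932316780090332) [[-20.66813163  -6.9523316  -31.23861525]
 [ 20.5911573    6.655506   -26.75310836]] 3150
head [[13.5  0.6 26.5]
 [13.6  0.6 24.7]
 [13.3  0.6 23.9]
 [13.1  0.6 23. ]
 [12.5  0.6 23.1]
 [11.6  0.6 23.8]
 [11.5  0.6 22.5]
 [11.   0.6 22.5]]
```

```bash
python3 -m creep '[1,0,0.11,0,0, 1,0,0.218,0,0, 1,0,0.218,-0.1,0, 1,0,0.218,-0.2,0, 1,0,0.218,-0.25,0, 1,0,0.218,-0.265,0, 1,0,0.218,-0.265,0, 1,0,0.218,-0.265,0]' 60
python3 - <<'E'
from h import *
s=r.state();print(s['tcp_pos'],s['force'])
p,d,c=snap('wrist'); save(cv2.resize(p[180:340,220:340],None,fx=4,fy=3.7),'w4')
E
```

```text
time_s: 5.35
tcp_pos: [466.2, 78.9, 89.3]
tool_rot: [[-0.123, 0.992, 0.002], [0.992, 0.123, 0.0], [-0.0, 0.002, -1.0]]
force: [0.4, 0.1, -0.7]
gripper_width: 13.0
gripper_force: 60.7
[466.20813013  78.89672455  89.29349941] [ 0.38220158  0.0744473  -0.66961919]
```

View pics/w4.png

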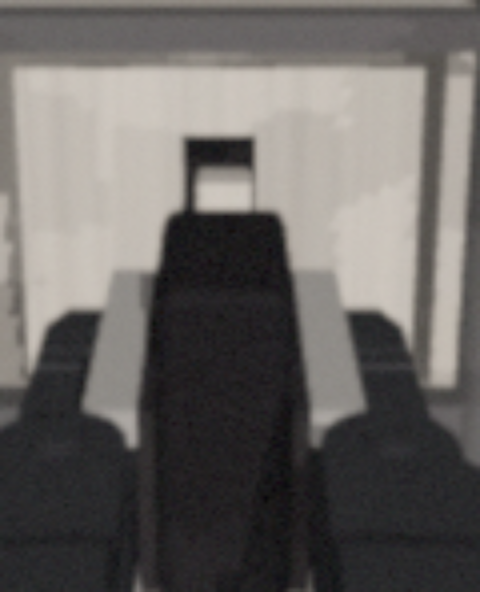

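The crop shows the head (columns 195–252) just above the slot (184–255), about 0.5 mm towards the hot plate. I'll check the lengthwise fit by rays.

```bash
python3 - <<'E'
from h import *
p,d,c=ld('wrist'); R=np.array(r.state()['tool_rot']);T=np.array(r.state()['tcp_pos'])
for n,u,v,z in(('slot end',275,217.3,50),('head top front',276,225.4,T[2]-31+8),('slotL',266,225,50),('slotR',283.8,225,50),('hL',268.8,230,T[2]-23),('hR',283,230,T[2]-23)): print(n,np.round((onz(c,u,v,z)-T)@R,1))
print(p[205:240,276].max(1))
print([round(float(((cloud(c,d)[v,276]-T)@R)[0]),1) for v in range(212,240,2)],[round(float(cloud(c,d)[v,276,2]),1) for v in range(212,240,2)])
E
```

```text
slot end [15.2 -0.5 39.3]
head top front [16.   0.1 23. ]
slotL [10.4 -5.9 39.3]
slotR [10.4  4.7 39.3]
hL [13.3 -3.8 23. ]
hR [13.3  3.9 23. ]
[204 203 203 202 202 202 203 202 202 203 197 168 103  34  28  30  27  32
  45  65 110 142 153 163 181 201 204 204 205 205 201 171 101  27  26]
[18.0, 17.1, 15.9, 12.3, 11.1, 10.1, 8.6, 13.4, 13.2, 12.8, 11.6, 11.0, 10.0, 20.6] [48.5, 49.5, 49.5, 42.4, 42.9, 43.8, 43.1, 60.0, 62.8, 64.9, 64.8, 66.4, 66.7, 96.0]
```

```bash
python3 -m creep '[1,-0.003,0,-0.01,0, 1,-0.003,0,-0.02,0, 1,-0.003,0,-0.03,0, 1,-0.003,0,-0.035,0, 1,-0.003,0,-0.04,0, 1,-0.003,0,-0.045,0, 1,-0.003,0,-0.045,0]'
```

```text
time_s: 6.1
tcp_pos: [464.9, 79.1, 79.2]
tool_rot: [[-0.124, 0.992, -0.0], [0.992, 0.124, -0.0], [-0.0, -0.0, -1.0]]
force: [-0.1, -0.5, -1.4]
gripper_width: 12.9
gripper_force: 60.7
```

```bash
python3 -m creep '[1,0,0,-0.005,0, 1,0,0,-0.01,0, 1,0,0,-0.015,0, 1,0,0,-0.015,0]'
```

```text
time_s: 6.5
tcp_pos: [464.9, 79.1, 76.1]
tool_rot: [[-0.124, 0.992, -0.0], [0.992, 0.124, 0.0], [0.0, -0.0, -1.0]]
force: [-0.3, -0.2, -1.5]
gripper_width: 13.2
gripper_force: 60.7
```

```bash
python3 -m creep '[1,0,0,-0.005,0, 1,0,0,-0.01,0, 1,0,0,-0.015,0, 1,0,0,-0.02,0, 1,0,0,-0.025,0, 1,0,0,-0.03,0, 1,0,0,-0.035,0, 1,0,0,-0.04,0]' 80
python3 -m creep '[1,0,0,-0.005,0, 1,0,0,-0.01,0, 1,0,0,-0.015,0, 1,0,0,-0.02,0, 1,0,0,-0.025,0, 1,0,0,-0.025,0, 1,0,0,-0.025,0]'
```

```text
time_s: 7.3
tcp_pos: [465.1, 79.1, 68.6]
tool_rot: [[-0.124, 0.992, 0.0], [0.992, 0.124, 0.0], [-0.0, 0.0, -1.0]]
force: [-2.1, -0.2, 4.6]
gripper_width: 12.8
gripper_force: 82.9
time_s: 8.0
tcp_pos: [465.2, 79.1, 63.8]
tool_rot: [[-0.124, 0.992, 0.0], [0.992, 0.124, 0.0], [-0.0, 0.0, -1.0]]
force: [-3.3, 0.5, 6.4]
gripper_width: 12.7
gripper_force: 83.3
```

```bash
python3 -m creep '[1,0,0,-0.004,0, 1,0,0,-0.008,0, 1,0,0,-0.008,0, 1,0,0,-0.008,-0.03, 1,0,0,-0.008,-0.07]'
python3 -m creep '[1,0,0,0,-0.06, 1,0,0,0,-0.12, 1,0.001,-0.001,0,-0.18, 1,0.001,-0.001,0,-0.24]'
```

```text
time_s: 8.5
tcp_pos: [466.0, 79.2, 62.8]
tool_rot: [[0.019, 1.0, 0.003], [1.0, -0.019, 0.0], [0.0, 0.003, -1.0]]
force: [-0.3, 0.5, 8.2]
gripper_width: 12.7
gripper_force: 83.3
time_s: 8.9
tcp_pos: [466.6, 79.0, 63.1]
tool_rot: [[0.48, 0.877, 0.004], [0.877, -0.48, 0.0], [0.002, 0.003, -1.0]]
force: [0.6, -0.0, 7.2]
gripper_width: 12.7
gripper_force: 83.3
```

```bash
python3 -m creep '[1,0.001,-0.001,0,-0.06, 1,0.002,-0.002,0,-0.12, 1,0.002,-0.002,0,-0.18, 1,0.003,-0.003,0,-0.24, 1,0.003,-0.003,0,-0.3, 1,0.004,-0.004,0,-0.36, 1,0.004,-0.004,0,-0.42, 1,0.004,-0.004,0,-0.45, 1,0.004,-0.004,0,-0.474, 1,0.004,-0.004,0,-0.474, 1,0.004,-0.004,0,-0.474]'
python3 -c "
from rig import r;s=r.state();print(s['ft_torque'],s['force'])"
```

```text
time_s: 10.0
tcp_pos: [467.4, 78.2, 63.1]
tool_rot: [[0.992, 0.126, 0.004], [0.126, -0.992, 0.0], [0.004, 0.0, -1.0]]
force: [0.2, -0.2, 7.8]
gripper_width: 12.7
gripper_force: 83.3
[-0.06865188  0.00891358 -0.07361487] [ 0.22729113 -0.19389779  7.81152758]
```

```bash
python3 -m creep '[1,0,0,0.004,0, 1,0,0,0.008,0, 1,0,0,0.012,0, 1,0,0,0.016,0, 1,0,0,0.02,0, 1,0,0,0.02,0, 1,0,0,0.02,0]'
```

```text
time_s: 10.7
tcp_pos: [467.3, 78.2, 66.7]
tool_rot: [[0.992, 0.126, 0.004], [0.126, -0.992, 0.0], [0.004, 0.0, -1.0]]
force: [2.4, 0.0, 5.4]
gripper_width: 12.8
gripper_force: 83.0
```

```bash
python3 -m creep '[1,0,0,0.004,0, 1,0,0,0.008,0, 1,0,0,0.01,0, 1,0,0,0.01,0, 1,0,0,0.01,0]'
```

```text
time_s: 11.2
tcp_pos: [466.2, 78.1, 67.9]
tool_rot: [[0.992, 0.126, 0.001], [0.126, -0.992, -0.0], [0.001, 0.0, -1.0]]
force: [2.6, 0.6, 4.5]
gripper_width: 12.6
gripper_force: 82.9
```

```bash
python3 -m creep '[1,0,0,0.003,0, 1,0,0,0.006,0, 1,0,0,0.006,0, 1,0,0,0.006,0]'
```

```text
time_s: 11.6
tcp_pos: [465.9, 78.1, 68.6]
tool_rot: [[0.992, 0.126, -0.0], [0.126, -0.992, -0.0], [-0.0, 0.0, -1.0]]
force: [4.8, 0.5, -0.4]
gripper_width: 12.4
gripper_force: 82.1
```

The push has dropped away at seat height, so the key is in its recess. Releasing.

```bash
python3 -m creep '[0.6,0,0,0,0, 0.5,0,0,0,0, 0.3,0,0,0,0, 0.1,0,0,0,0, 0.1,0,0,0,0, 0.1,0,0,0,0]' 20
python3 - <<'E'
from h import *
p,d,c=snap('wrist'); save(p[100:400,120:440],'w5')
E
```

```text
time_s: 12.2
tcp_pos: [465.9, 78.1, 68.9]
tool_rot: [[0.992, 0.126, -0.0], [0.126, -0.992, -0.0], [-0.0, 0.0, -1.0]]
force: [0.8, -0.2, -0.9]
gripper_width: 38.3
gripper_force: 0.0
```

View pics/w5.png

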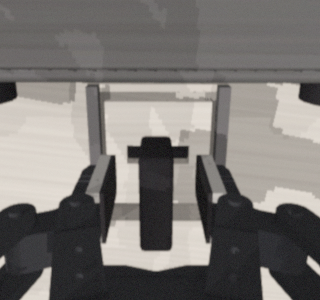

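The crop shows the handle (155,195) upright across the slot (158,153), with both pads clear. I'll retract straight up and check from above.

```bash
python3 -m creep '[0.1,0,0,0.1,0, 0.1,0,0,0.3,0, 0.1,0,0,0.5,0, 0.1,-0.2,0,0.6,0, 0.1,-0.4,0,0.6,0, 0.1,-0.5,0,0.6,0, 0.1,-0.5,0,0.6,0]'
python3 - <<'E'
from h import *
p,d,c=snap('wrist'); P=cloud(c,d); save(p,'w6')
g=p.max(2); m=((g<60)&(P[...,2]>75)&(P[...,2]<125)&(np.hypot(P[...,0]-466,P[...,1]-78)<60)).astype(np.uint8)
n,l,s,ce=cv2.connectedComponentsWithStats(m)
for i in range(1,n):
    if s[i,4]>100: q=P[l==i]; z=np.percentile(q[:,2],95); q=q[q[:,2]>z-4]; print(ce[i],s[i,4],z,cv2.minAreaRect(q[:,:2].astype(np.float32)))
E
```

```text
time_s: 12.95
tcp_pos: [364.8, 78.2, 189.4]
tool_rot: [[0.992, 0.127, 0.002], [0.127, -0.992, 0.0], [0.002, 0.0, -1.0]]
force: [0.2, -0.8, -0.4]
gripper_width: 38.3
gripper_force: 0.0
[294.30074074  73.85555556] 1350 98.06025434607989 ((463.6680603027344, 78.15484619140625), (42.676116943359375, 13.60940933227539), 7.6547040939331055)
```

View pics/w6.png

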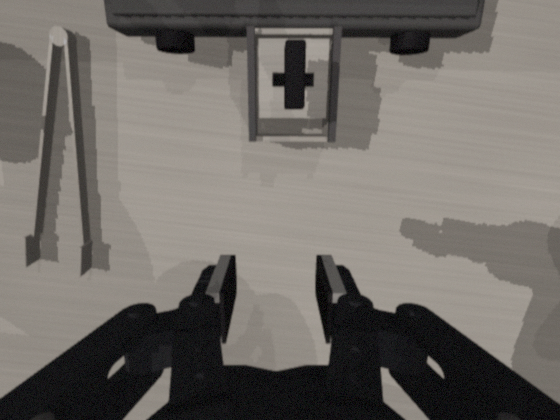

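The wrist view shows the key upright at pixel (294,74), crossing the slot. Its top is at 98 mm (50−12+60), its yaw is 7.7° and its y is 78, so it is locked in its seat.

```bash
python3 -c "
from rig import r;print(r.hand_in())"
```

```text
the job is handed in; nothing more can be done
None
```

The smallest T-key is locked in the lock box: its top measured 98 mm, as the seat requires. I released it and handed the job in about 13 s into the 51 s limit.

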